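# Lock the modelling turntable with its L-gate bolt

### The job

Lock the turntable so the white model can be carved: with your fingertips, push the red knob along the slot towards the blue wheel until it stops at the corner, then push it sideways to the end of the short notch, so that the bolt is locked home. Only push the knob, do not lift it; leave the wheel unturned, and leave the model and everything else on the desk where it is. Finish clear of everything.

Things in the scene. Friction and masses are not known exactly. Their poses are not given: they have to be found in the camera images.
- stand: Fixed grey base of turntable and lock. Origin on the desk (z 0) under the slot's corner; y along the long leg towards the wheel, x from the corner into the notch, z up. Flat aluminium plate with the slot: top at z 58 mm, x -50 to 65, y -100 to 40 mm, only the knob stands on it. Base plate 12 mm thick, x -90 to 125, y -115 to 62 mm. Wheel axis at x 0, y 215 mm.
- knob (a point): Centre of the red knob, an upright cylinder 24 mm across and 28 mm high, its underside at z = 66 mm (8 mm above the plate) and its top at z = 94 mm; this point is at z = 80 mm. It sits on a 10 mm pin that runs through the slot, which guides it: it slides but does not tilt.
- slot_start (a point): Where the knob's centre is when the pin stands at the open end of the slot's long leg (55 mm from the corner; leg 14 mm wide). Fixed to the stand.
- slot_corner (a point): Where the knob's centre is when the pin stands in the corner of the slot, against the end of the long leg. Fixed to the stand.
- slot_end (a point): Where the knob's centre is when the pin stands at the closed end of the short notch (28 mm from the corner; notch 16 mm wide, so the pin may enter it from the last 6 mm of the long leg). Fixed to the stand.
- bolt_slide (a joint): Travel of the bolt and knob along the long leg (stand's y), in m: 0 at the open end, 0.055 in the corner. It starts somewhere between 0 and 0.02. It slides with about 2 N of friction and stays where it is left.
- cross_slide (a joint): Travel of the knob across, into the notch (stand's x), in m: 0 on the middle line of the long leg, 0.028 at the end of the notch. About 1.5 N of friction; stays where it is left.
- knob_lift (a joint): How far the knob has been pulled up, in m: 0 seated, at most 0.012. A spring (about 4 N) holds it down. It should stay seated.
- wheel (a joint): Turn of the blue wheel (220 mm across, top at z = 62 mm) about its upright axis, in rad; it starts close to 0, where the two dark lugs under its rim straddle the bolt's path. It is stiff to turn.
- model: White plaster fish, 125 mm long and 40 mm wide, on a small wooden plinth, 47 mm high, lying loose on the wheel; origin under its centre. Leave alone.
- spatula: Modelling spatula, 150 mm long, lying on the grey base beside the housing, on the notch's side. Leave alone.
- wood_clamp: Wooden hand clamp, 130 x 140 mm, 28 mm high, lying on the desk. Leave alone.
- jar: Amber jar, 64 mm across, 85 mm high. Leave alone.
- can: Metal can, 66 mm across, 100 mm high. Leave alone.
- mug: Blue mug, 76 mm across, 85 mm high. Leave alone.
- test_tile: Plaster tile, 50 x 75 mm, 22 mm high. Leave alone.
- brush: Brush, 170 mm long, lying on the desk. Leave alone.

How it is judged:
On the way, in this order (a step that is already met when the one before it is completed fails the run):
1. the knob is pushed along the long leg almost to the corner, not yet in the notch (value of joint bolt_slide above 0.042 m and value of joint cross_slide below 0.012 m).
2. the knob is pushed sideways to the end of the notch (value of joint bolt_slide above 0.045 m and value of joint cross_slide above 0.021 m), for 0.2 s.
At the end, for the whole second after the job is handed in: Bolt at least 45 mm along the long leg, knob at least 21 mm (of 28) into the notch, at rest and lifted less than 4 mm; wheel within 0.1 rad of 0; model upright (within 0.1 rad), and it and all other loose things within 20 mm of where they stood (all of step 2 and value of joint knob_lift below 0.004 m and value of joint wheel between -0.1 and 0.1 rad and velocity of joint bolt_slide between -0.01 and 0.01 m/s and velocity of joint cross_slide between -0.01 and 0.01 m/s and angle between model's own z axis and vertical below 0.1 rad and not (distance of any of model, spatula, wood_clamp, jar, can, mug, test_tile, brush from where it was at the start of the episode above 0.02 m)); the robot touches nothing.
It fails at once if the knob is lifted by more than 6 mm (value of joint knob_lift above 0.006 m).
It fails at once if the wheel is turned by more than 0.1 rad (value of joint wheel above 0.1 rad or value of joint wheel below -0.1 rad).
It fails at once if the model or another loose thing is moved or lifted by more than 20 mm (distance of any of model, spatula, wood_clamp, jar, can, mug, test_tile, brush from where it was at the start of the episode above 0.02 m).
It also fails if it takes over 40 s, if anything falls off the work surface, if the arm or the gripper's body presses on something with over 40 N, if the wrist force passes 120 N, or if a joint passes its speed limit or range.

### The arm

A 6-joint arm with a two-finger parallel gripper is mounted at the origin on the work surface. World frame = base frame: x ahead of the robot, y to its left, z up, the work surface at z = 0. Lengths are in m, angles in rad, forces in N, time in s.
With the tool pointing down it reaches from about 0.4 to 0.825 m from the base axis. Payload 7 kg.
Tool frame: the origin (TCP) lies between the finger pads; the fingertips stand 14 mm ahead of it and the grasp point (between the pads) lies 5 mm behind it; z points along the fingers, y is the line along which they close (so a half turn about z gives the same grasp; the last joint's range is limited). The gripper opens to 85 mm and grips with 20 to 120 N. Pads are 22 mm wide; open, the fingers measure 114 mm over their backs; the gripper's body (76 mm by 85 mm) begins 54 mm behind the grasp point. The pads swing forward as they close: fully open they stand 13 mm farther back than shut.
Start: joints at [-1.028, 0.359, 0.012, 0, -1.224, -0.288], TCP at [0.17, -0.653, 0.245] pointing down, gripper open.
Joint ranges: [-3.07, 3.07], [-1.43, 2.12], [-1.02, 1.25], [-3.03, 1.67], [-3.05, -0], [-3.03, 3.03]. Speed limits (rad/s): [2.39, 2.39, 3.01, 3.14, 3.14, 3.14].

### API

Orientations are given as a unit quaternion [x, y, z, w].
In Python, from bench import readout, vision, order gives the robot as it stands.
- The arm moves only by the tool apply_moves, never from a script. Its argument "moves" is a list of rows, each an object of numbers: "tx", "ty", "tz": the shift along the tool's x, y, z in m; "yaw": the turn about the tool's z in degrees; "jaw": the opening, from 0 (shut) to 1 (fully open). A call has 1 to 8 rows; each row shifts and turns the commanded pose from where the row before left it, along the tool's axes as they then stand; what a row does not reach is not made up. A row lasts 1/8 s, in which the tool goes at most 62.5 mm and 10.7 degrees, less where a joint would pass 70% of its speed; a pose out of reach is approached as far as the arm can. A call is refused whole if a number of a shift passes 0.0625 or a number of a turn 10.7, either way. A call with a gripper value outside its range is refused whole. The fingers move at their own pace and stop on an object; "newtons" is the grip in N (left out, the last holds). Time passes only in rows, so rows that do not move let the fingers close. It gives the time, the measured TCP pose, the force, the opening and the grip force at its end, in the units of the state.
- readout.get_state(): the state, without advancing time (a new reading comes with each control period).
- vision.snapshot(name): name is "scene" or "top"; returns a dict with "color" (384x512x3 uint8, red, green, blue), "intrinsics" (3x3 intrinsics, pixels), "R" (3x3) and "t" (3): a world point X has camera coordinates R X + t. Camera axes: x right, y down, z forward; pixel columns grow to the right and rows downward; lengths in m; the calibration is good to about 2 mm. A picture is of the moment at which its call begins. There is no depth.
- order.sign_off(): hands the job in; it is judged then, once.
The state is a dict: "time_s": time; "q": joint angles; "joint_vel": joint speeds; "tau": joint torques, N m; "tcp_pos": TCP position; "eef_rot": TCP orientation; "contact_force": force on the tool from outside, world axes, zero at the start; "wrist_torque": the same for the moment, N m; "finger_gap": finger opening in m; "grasp_force": force on a finger pad.
Only numpy, scipy, OpenCV 4.12 (cv2) and the standard library are available. Lean on these libraries where they do the work, as an engineer would, in place of code of your own. Each camera call takes 0.05 s, during which the arm holds its last target. There are 200 camera calls.

## Working session

There is one attempt and no reset: what is moved stays moved. The work goes in short steps, Python scripts to look and compute and a tool call to move; the robot and the scene stay as the last step left them, time stands still between calls to the robot, and variables do not carry over. Pictures are saved under pics/ and viewed, at most 10 in all, crops included, and the job is handed in when it is done.

Besides the shell and the picture viewer there is one more tool, called after "Call:" by a JSON object that holds its "fn" and its "kwargs". apply_moves: Moves the arm, as the interface text tells. Its arguments: {"type":"object","properties":{"moves":{"type":"array","items":{"type":"object","properties":{"tx":{"type":"number"},"ty":{"type":"number"},"tz":{"type":"number"},"yaw":{"type":"number"},"jaw":{"type":"number"}}}},"newtons":{"type":"number"}},"required":["moves"]}

```bash
mkdir -p pics
cat > h.py <<'E'
import cv2,numpy as np
from bench import readout,vision,order
def ray(s,uv,z):
    K,R,t=[np.array(s[k]) for k in("intrinsics","R","t")]
    d=R.T@np.linalg.inv(K)@np.array([uv[0],uv[1],1.]);c=-R.T@t
    return c+d*(z-c[2])/d[2]
def proj(s,X):
    p=np.array(s["intrinsics"])@(np.array(s["R"])@np.array(X)+np.array(s["t"]));return p[:2]/p[2]
E
python3 - <<'E'
from h import *
s=readout.get_state();print(s)
for n in("scene","top"):
    v=vision.snapshot(n);im=cv2.cvtColor(v["color"],cv2.COLOR_RGB2BGR);cv2.imwrite(f"pics/{n}0.png",cv2.resize(im,(800,600)))
    h=cv2.cvtColor(im,cv2.COLOR_BGR2HSV)
    m=((h[...,0]<8)|(h[...,0]>172))&(h[...,1]>150)&(h[...,2]>60)
    k,l,st,c=cv2.connectedComponentsWithStats(m.astype(np.uint8))
    for i in range(1,k):
        if st[i,4]>30: print(n,st[i],c[i],ray(v,c[i],.08),ray(v,c[i],.094))
    print(-np.array(v["R"]).T@v["t"])
E
```

```text
{'time_s': 0.0, 'q': array([-1.02789484e+00,  3.59340476e-01,  1.10804433e-02, -3.38836648e-04,
       -1.22406247e+00, -2.88150438e-01]), 'joint_vel': array([-0.00067787,  0.00137837, -0.00033963,  0.00105588,  0.00050617,
        0.00041458]), 'tau': array([-9.82332313e-05, -5.83313406e+01,  2.93411583e+01,  6.93631411e+00,
       -6.28665439e-03, -3.64682194e-06]), 'tcp_pos': array([ 0.17000469, -0.65278961,  0.24440509]), 'eef_rot': array([-1.26974101e-01,  9.91905726e-01,  7.62453186e-04, -1.62299543e-04]), 'contact_force': array([ 0.37270793, -0.19539466,  0.11831158]), 'wrist_torque': array([0.02649598, 0.03348427, 0.03007772]), 'grasp_force': 0.0, 'finger_gap': 0.08510869646700066}
scene [213 193   9  11  55] [217.36363636 197.25454545] [ 0.52969027 -0.1042965   0.08      ] [ 0.53866651 -0.10307383  0.094     ]
[ 1.20498599 -0.01231286  1.13323956]
top [281 187   6   6  33] [283.57575758 189.42424242] [ 0.53755703 -0.103566    0.08      ] [ 0.53645208 -0.10237965  0.094     ]
[ 0.44432724 -0.0034687   1.26124267]
```

View pics/scene0.png

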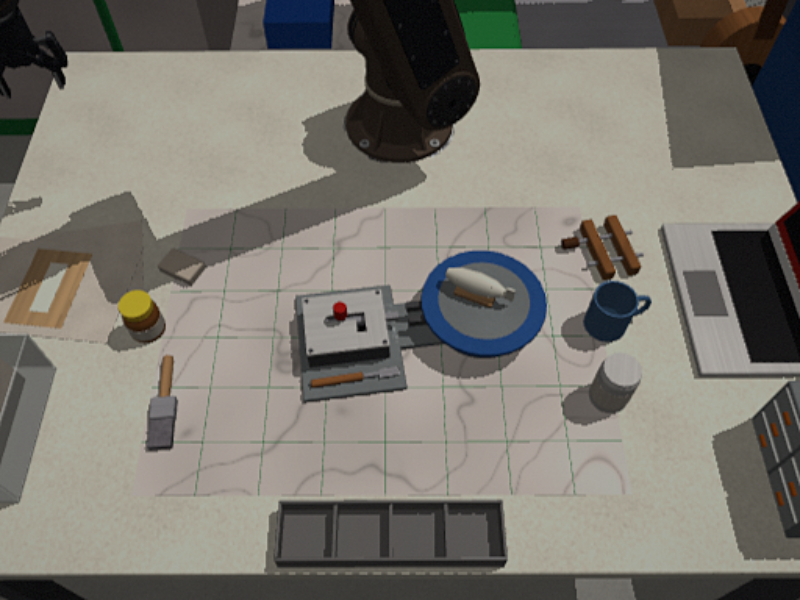

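View pics/top0.png

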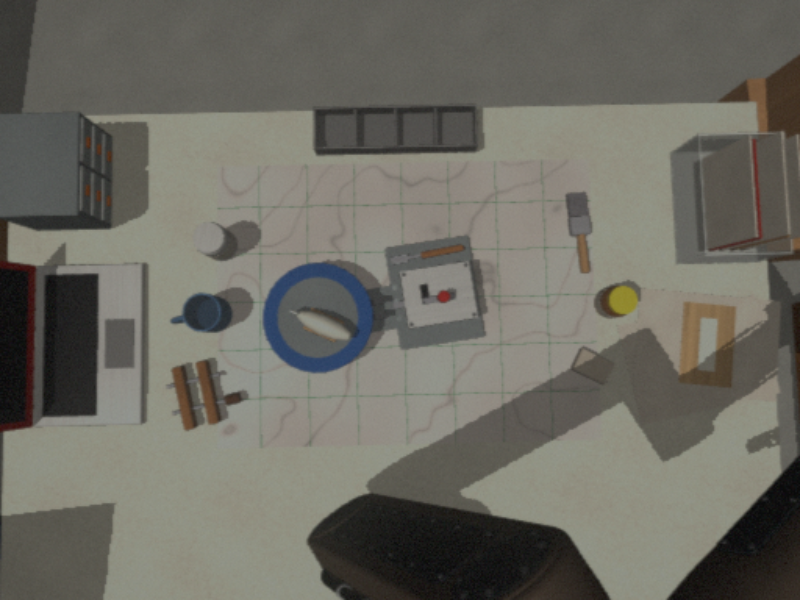

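The knob is at about (340,311) in the scene view, the slot runs right to the wheel at (484,302), and the notch opens away from the robot at (362,325). The top view agrees: knob (444,296), wheel (318,317).

Run:
```python
from h import *
W=[];Kn=[]
for n,g in(("scene",(310,193)),("top",(204,203))):
    v=vision.snapshot(n);h=cv2.cvtColor(v["color"],cv2.COLOR_RGB2HSV)
    m=((h[...,0]>100)&(h[...,0]<125)&(h[...,1]>140)).astype(np.uint8)
    cs,_=cv2.findContours(m,cv2.RETR_EXTERNAL,cv2.CHAIN_APPROX_NONE)
    c=max([c for c in cs if cv2.pointPolygonTest(cv2.convexHull(c),g,False)>0],key=len)
    P=np.array([ray(v,p[0],.062)[:2] for p in cv2.convexHull(c)])*1000
    (x,y),r=cv2.minEnclosingCircle(P.astype(np.float32));print(n,x,y,r);W.append((x/1e3,y/1e3))
    # plate: bright, low-sat region around knob
    a=((h[...,1]<22)&(h[...,2]>120)).astype(np.uint8)
k=np.array([.5365,-.1028])
for w in W+[np.mean(W,0)]:
    w=np.array(w);d=(w-k)/np.linalg.norm(w-k);c=w-.215*d;nx=np.array([d[1],-d[0]])
    print("dir",d,np.degrees(np.arctan2(d[1],d[0])),"corner",c,"slide",.055-np.dot(c-k,d),"end",c+.028*nx)
s=readout.get_state()
from scipy.spatial.transform import Rotation as R
print(R.from_quat(s["eef_rot"]).as_matrix())
```

```text
scene 504.70599365234375 144.36782836914062 110.57493591308594Traceback (most recent call last):
  File "<stdin>", line 7, in <module>
ValueError: max() iterable argument is empty
```

Run:
```python
from h import *
v=vision.snapshot("top");h=cv2.cvtColor(v["color"],cv2.COLOR_RGB2HSV)
print(h[203,172])
m=((h[...,0]>100)&(h[...,0]<130)&(h[...,1]>110)).astype(np.uint8)[160:245,160:250]
p=np.argwhere(m)[:,::-1]+[160,160]
P=np.array([ray(v,q,.062)[:2] for q in cv2.convexHull(p.astype(np.int32))[:,0]])*1000
(x,y),r=cv2.minEnclosingCircle(P.astype(np.float32));print(x,y,r)
k=np.array([.5365,-.1028])
for w in [(.5047,.1444),(x/1e3,y/1e3)]:
    w=np.array(w);d=(w-k)/np.linalg.norm(w-k);c=w-.215*d;nx=np.array([d[1],-d[0]])
    print("dir",d,np.degrees(np.arctan2(d[1],d[0])),"corner",c,"slide",.055-np.dot(c-k,d),"end",c+.028*nx)
s=readout.get_state()
from scipy.spatial.transform import Rotation as R
print(R.from_quat(s["eef_rot"]).as_matrix().round(3))
```

```text
[108 145 104]
503.89404296875 144.7952117919922 107.57542419433594
dir [-0.12758941  0.99182707] 97.33031536702386 corner [ 0.53213172 -0.06884282] slide 0.020763004351280145 end [ 0.55990288 -0.06527032]
dir [-0.13056331  0.99143997] 97.5021447732969 corner [ 0.53196515 -0.06836438] slide 0.020267067978119474 end [ 0.55972547 -0.06470861]
[[-0.968 -0.252 -0.   ]
 [-0.252  0.968  0.001]
 [ 0.     0.001 -1.   ]]
```

Call:
{"fn": "apply_moves", "kwargs": {"moves": [{"yaw":7.2,"jaw":0},{"tx":-0.036,"ty":0.038,"jaw":0},{"tx":-0.036,"ty":0.038,"jaw":0},{"tx":-0.036,"ty":0.038,"jaw":0},{"tx":-0.036,"ty":0.038,"jaw":0},{"tx":-0.036,"ty":0.038,"jaw":0},{"tx":-0.036,"ty":0.038,"jaw":0},{"tx":-0.036,"ty":0.038,"jaw":0}], "newtons": 40}}

```text
invalid input
```

Call:
{"fn": "apply_moves", "kwargs": {"moves": [{"tx":-0.036,"ty":0.038,"jaw":0},{"tx":-0.036,"ty":0.038,"jaw":0},{"tx":-0.036,"ty":0.038,"jaw":0},{"tx":-0.036,"ty":0.035,"jaw":0},{"tx":-0.036,"ty":0.03,"jaw":0},{"jaw":0},{"jaw":0}]}}

```text
invalid input
```

```bash
cat > tgt.py <<'E'
from h import *
from scipy.spatial.transform import Rotation as R
def to(p):
    s=readout.get_state();M=R.from_quat(s["eef_rot"]).as_matrix()
    print("t",s["time_s"],"tcp",s["tcp_pos"].round(4),"F",s["contact_force"].round(1),"gap",round(s["finger_gap"],4),"y ang",np.degrees(np.arctan2(M[1,1],M[0,1])).round(2),"move",(M.T@(np.array(p)-s["tcp_pos"])).round(4))
E
python3 -c "
from tgt import *
to([.5423,-.1474,.084])"
```

```text
t 0.25 tcp [ 0.1701 -0.653   0.2448] F [ 0.5  0.1 -0.1] gap 0.0853 y ang 104.6 move [-0.4877  0.3953  0.1611]
```

Call:
{"fn": "apply_moves", "kwargs": {"moves": [{"tx":0,"ty":0,"tz":0,"yaw":7.2,"jaw":0},{"tx":-0.036,"ty":0.038,"tz":0,"yaw":0,"jaw":0}], "newtons": 40}}

```text
time_s: 0.5
tcp_pos: [0.1999, -0.6118, 0.2441]
eef_rot: [-0.062, 0.998, 0.0, -0.001]
contact_force: [0.9, 1.2, -0.2]
finger_gap: 0.0518
grasp_force: 0.0
```

All five keys are needed in every row.

Call:
{"fn": "apply_moves", "kwargs": {"moves": [{"tx":-0.036,"ty":0.038,"tz":0,"yaw":0,"jaw":0},{"tx":-0.036,"ty":0.038,"tz":0,"yaw":0,"jaw":0},{"tx":-0.036,"ty":0.038,"tz":0,"yaw":0,"jaw":0},{"tx":-0.036,"ty":0.038,"tz":0,"yaw":0,"jaw":0},{"tx":-0.036,"ty":0.038,"tz":0,"yaw":0,"jaw":0},{"tx":-0.036,"ty":0.038,"tz":0,"yaw":0,"jaw":0},{"tx":-0.036,"ty":0.038,"tz":0,"yaw":0,"jaw":0},{"tx":-0.036,"ty":0.038,"tz":0,"yaw":0,"jaw":0}], "newtons": 40}}

```text
time_s: 1.5
tcp_pos: [0.4482, -0.2708, 0.2456]
eef_rot: [-0.065, 0.998, -0.0, 0.0]
contact_force: [0.6, 1.3, 0.1]
finger_gap: -0.0
grasp_force: 0.0
```

Call:
{"fn": "apply_moves", "kwargs": {"moves": [{"tx":-0.036,"ty":0.038,"tz":0,"yaw":0,"jaw":0},{"tx":-0.036,"ty":0.038,"tz":0,"yaw":0,"jaw":0},{"tx":-0.036,"ty":0.03,"tz":0,"yaw":0,"jaw":0},{"tx":0,"ty":0,"tz":0,"yaw":0,"jaw":0},{"tx":0,"ty":0,"tz":0,"yaw":0,"jaw":0}], "newtons": 40}}

```text
time_s: 2.12
tcp_pos: [0.5405, -0.1532, 0.245]
eef_rot: [-0.065, 0.998, 0.0, -0.0]
contact_force: [-0.2, 0.9, -0.5]
finger_gap: 0.0002
grasp_force: 0.0
```

```bash
python3 -c "
from tgt import *
to([.5423,-.1474,.084])"
```

```text
t 2.125 tcp [ 0.5405 -0.1532  0.245 ] F [-0.2  0.9 -0.5] gap 0.0002 y ang 97.43 move [-0.0026  0.0055  0.161 ]
```

Call:
{"fn": "apply_moves", "kwargs": {"moves": [{"tx":-0.003,"ty":0,"tz":0.04,"yaw":0,"jaw":0},{"tx":0,"ty":0,"tz":0.04,"yaw":0,"jaw":0},{"tx":0,"ty":0,"tz":0.04,"yaw":0,"jaw":0},{"tx":0,"ty":0,"tz":0.025,"yaw":0,"jaw":0},{"tx":0,"ty":0,"tz":0.015,"yaw":0,"jaw":0},{"tx":0,"ty":0,"tz":0,"yaw":0,"jaw":0}], "newtons": 40}}

```text
time_s: 2.88
tcp_pos: [0.5431, -0.1536, 0.0848]
eef_rot: [-0.064, 0.998, -0.0, -0.001]
contact_force: [-0.5, -0.2, 0.8]
finger_gap: 0.0001
grasp_force: 0.0
```

```bash
python3 -c "
from tgt import *
to([.532+.129*.0265,-.0686-.9917*.0265,.084])
v=vision.snapshot('scene');c=v['color'][150:260,170:320,::-1];cv2.imwrite('pics/a.png',cv2.resize(c,(750,550),interpolation=cv2.INTER_CUBIC))"
```

```text
t 2.875 tcp [ 0.5431 -0.1536  0.0848] F [-0.5 -0.2  0.8] gap 0.0001 y ang 97.35 move [0.0001 0.0592 0.0008]
```

View pics/a.png

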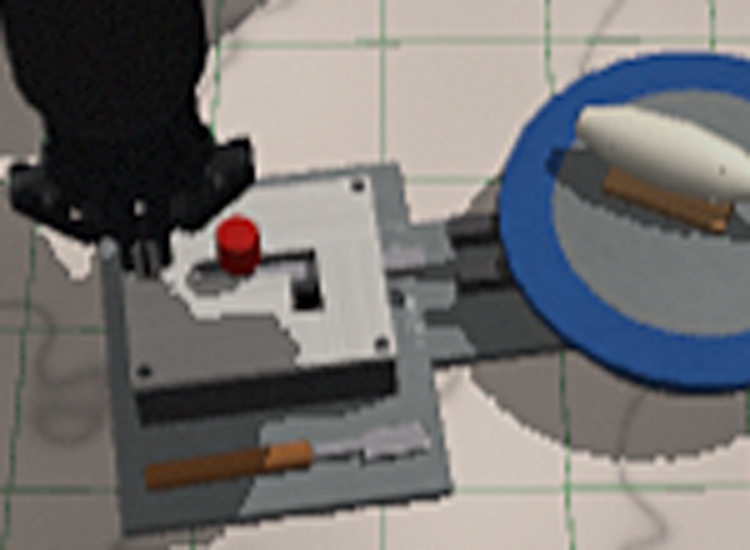

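The closed fingertips (145,255) are behind the red knob (238,245) and in line with the slot. The knuckles stay above the plate.

Call:
{"fn": "apply_moves", "kwargs": {"moves": [{"tx":0,"ty":0.01,"tz":0,"yaw":0,"jaw":0},{"tx":0,"ty":0.01,"tz":0,"yaw":0,"jaw":0},{"tx":0,"ty":0.008,"tz":0,"yaw":0,"jaw":0},{"tx":0,"ty":0.008,"tz":0,"yaw":0,"jaw":0},{"tx":0,"ty":0.008,"tz":0,"yaw":0,"jaw":0},{"tx":0,"ty":0.008,"tz":0,"yaw":0,"jaw":0},{"tx":0,"ty":0.004,"tz":0,"yaw":0,"jaw":0}], "newtons": 40}}

```text
time_s: 3.8
tcp_pos: [0.5366, -0.0968, 0.0853]
eef_rot: [-0.065, 0.998, 0.0, 0.0]
contact_force: [1.0, -2.1, 1.9]
finger_gap: 0.0002
grasp_force: 1.1
```

```bash
cat >> tgt.py <<'E'
def knob():
    d=np.array([-.129,.9917]);n=np.array([.9917,.129]);c=np.array([.532,-.0686])
    for nm in("scene","top"):
        v=vision.snapshot(nm);h=cv2.cvtColor(v["color"],cv2.COLOR_RGB2HSV)
        m=((h[...,0]<8)|(h[...,0]>172))&(h[...,1]>150)&(h[...,2]>60)
        k,l,st,ce=cv2.connectedComponentsWithStats(m.astype(np.uint8)[170:230,180:330])
        if k<2: print(nm,"none");continue
        i=1+np.argmax(st[1:,4]);p=ray(v,ce[i]+[180,170],.087 if nm=="scene" else .094)[:2]
        print(nm,st[i,4],p.round(4),"slide",.055+np.dot(p-c,d),"cross",np.dot(p-c,n))
        if nm=="scene":cv2.imwrite(f'pics/k{readout.get_state()["time_s"]}.png',cv2.resize(v['color'][150:260,170:320,::-1],(750,550),interpolation=cv2.INTER_CUBIC))
E
python3 -c "
from tgt import *
to([.532+.129*.0265,-.0686-.9917*.0265,.084]);knob()";ls pics
```

```text
t 3.8 tcp [ 0.5366 -0.0968  0.0853] F [ 1.  -2.1  1.9] gap 0.0002 y ang 97.42 move [0.0009 0.0021 0.0013]
scene 62 [ 0.5352 -0.072 ] slide 0.051211162414248654 cross 0.0027185964616096465
top none
a.png
k3.85.png
scene0.png
top0.png
```

Contact at about 2 N, roughly 4 mm still to go.

Call:
{"fn": "apply_moves", "kwargs": {"moves": [{"tx":0,"ty":0.003,"tz":0,"yaw":0,"jaw":0},{"tx":0,"ty":0.002,"tz":0,"yaw":0,"jaw":0},{"tx":0,"ty":0,"tz":0,"yaw":0,"jaw":0}], "newtons": 40}}

```text
time_s: 4.28
tcp_pos: [0.5359, -0.0937, 0.0853]
eef_rot: [-0.065, 0.998, -0.001, -0.0]
contact_force: [2.1, -10.4, 0.0]
finger_gap: 0.0002
grasp_force: 5.4
```

Call:
{"fn": "apply_moves", "kwargs": {"moves": [{"tx":0,"ty":0.002,"tz":0,"yaw":0,"jaw":0},{"tx":0,"ty":0,"tz":0,"yaw":0,"jaw":0}], "newtons": 40}}

```text
time_s: 4.53
tcp_pos: [0.5357, -0.0931, 0.0853]
eef_rot: [-0.065, 0.998, -0.002, -0.0]
contact_force: [3.6, -19.4, -2.6]
finger_gap: -0.0001
grasp_force: 9.8
```

The knob is against the corner stop. Now I go round to its robot side.

Call:
{"fn": "apply_moves", "kwargs": {"moves": [{"tx":0,"ty":-0.02,"tz":0,"yaw":0,"jaw":0},{"tx":0,"ty":0,"tz":0,"yaw":0,"jaw":0},{"tx":0.022,"ty":0,"tz":0,"yaw":0,"jaw":0},{"tx":0.022,"ty":0,"tz":0,"yaw":0,"jaw":0},{"tx":0,"ty":0,"tz":0,"yaw":0,"jaw":0},{"tx":0,"ty":0.022,"tz":0,"yaw":0,"jaw":0},{"tx":0,"ty":0.02,"tz":0,"yaw":0,"jaw":0},{"tx":0,"ty":0,"tz":0,"yaw":0,"jaw":0}], "newtons": 40}}

```text
time_s: 5.52
tcp_pos: [0.4897, -0.073, 0.0854]
eef_rot: [-0.065, 0.998, 0.0, 0.0]
contact_force: [-0.8, 0.9, 0.0]
finger_gap: 0.0001
grasp_force: 0.0
```

```bash
python3 -c "
from tgt import *
to([.532-.9917*.023,-.0686-.129*.023,.084]);knob()";ls pics
```

```text
t 5.525 tcp [ 0.4897 -0.073   0.0854] F [-0.8  0.9  0. ] gap 0.0001 y ang 97.5 move [-0.0195 -0.0011  0.0014]
scene 66 [ 0.5318 -0.069 ] slide 0.054593777638681666 cross -0.00024301230076811272
top none
a.png
k3.85.png
k5.575.png
scene0.png
top0.png
```

Knob at 54.6 mm, cross 0. Next is about 19.5 mm to contact, then 28 mm of push.

Call:
{"fn": "apply_moves", "kwargs": {"moves": [{"tx":-0.01,"ty":0,"tz":0,"yaw":0,"jaw":0},{"tx":-0.008,"ty":0,"tz":0,"yaw":0,"jaw":0},{"tx":-0.006,"ty":0,"tz":0,"yaw":0,"jaw":0},{"tx":-0.006,"ty":0,"tz":0,"yaw":0,"jaw":0},{"tx":-0.006,"ty":0,"tz":0,"yaw":0,"jaw":0},{"tx":-0.006,"ty":0,"tz":0,"yaw":0,"jaw":0},{"tx":-0.003,"ty":0,"tz":0,"yaw":0,"jaw":0},{"tx":0,"ty":0,"tz":0,"yaw":0,"jaw":0}], "newtons": 40}}

```text
time_s: 6.62
tcp_pos: [0.5343, -0.0684, 0.0852]
eef_rot: [-0.065, 0.998, 0.0, 0.0]
contact_force: [-1.5, -1.8, -1.3]
finger_gap: 0.0
grasp_force: 0.8
```

```bash
python3 -c "
from tgt import *
to([.5598-.9917*.023,-.065-.129*.023,.084]);knob()"; mv pics/k6* pics/b.png
```

```text
t 6.625 tcp [ 0.5343 -0.0684  0.0852] F [-1.5 -1.8 -1.3] gap 0.0 y ang 97.4 move [-0.0028  0.0001  0.0012]
scene 76 [ 0.5569 -0.0658] slide 0.05452101879406322 cross 0.0250365918248282
top none
```

View pics/b.png

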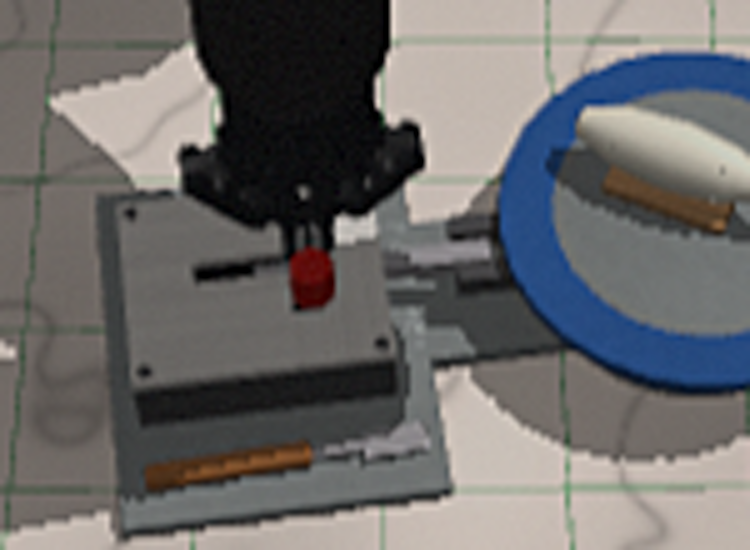

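The knob at (312,277) is in the notch, with the fingertips right behind it. A little travel remains to the stop.

Call:
{"fn": "apply_moves", "kwargs": {"moves": [{"tx":-0.003,"ty":0,"tz":0,"yaw":0,"jaw":0},{"tx":-0.002,"ty":0,"tz":0,"yaw":0,"jaw":0},{"tx":0,"ty":0,"tz":0,"yaw":0,"jaw":0}], "newtons": 40}}

```text
time_s: 7.1
tcp_pos: [0.5366, -0.0681, 0.0852]
eef_rot: [-0.064, 0.998, -0.0, -0.002]
contact_force: [-10.5, -0.1, 7.3]
finger_gap: 0.0
grasp_force: 5.1
```

The end stop is reached. Back off, then lift clear.

Call:
{"fn": "apply_moves", "kwargs": {"moves": [{"tx":0.015,"ty":0,"tz":0,"yaw":0,"jaw":0},{"tx":0.02,"ty":0,"tz":0,"yaw":0,"jaw":0},{"tx":0,"ty":0,"tz":-0.03,"yaw":0,"jaw":0},{"tx":0,"ty":0,"tz":-0.05,"yaw":0,"jaw":0},{"tx":0,"ty":0,"tz":-0.05,"yaw":0,"jaw":0},{"tx":0,"ty":0,"tz":-0.03,"yaw":0,"jaw":0},{"tx":0,"ty":0,"tz":0,"yaw":0,"jaw":0},{"tx":0,"ty":0,"tz":0,"yaw":0,"jaw":0}], "newtons": 40}}

```text
time_s: 8.1
tcp_pos: [0.5039, -0.0721, 0.2451]
eef_rot: [-0.065, 0.998, 0.0, 0.0]
contact_force: [-0.2, 0.7, 0.1]
finger_gap: -0.0002
grasp_force: 0.0
```

```bash
python3 -c "
from tgt import *
to([.5598-.9917*.023,-.065-.129*.023,.084]);knob()"; mv pics/k8* pics/c.png
```

```text
t 8.1 tcp [ 0.5039 -0.0721  0.2451] F [-0.2  0.7  0.1] gap -0.0002 y ang 97.4 move [-0.0332 -0.0002  0.1611]
scene 55 [ 0.5561 -0.0632] slide 0.057260047636643184 cross 0.024556130087096072
top none
```

View pics/c.png

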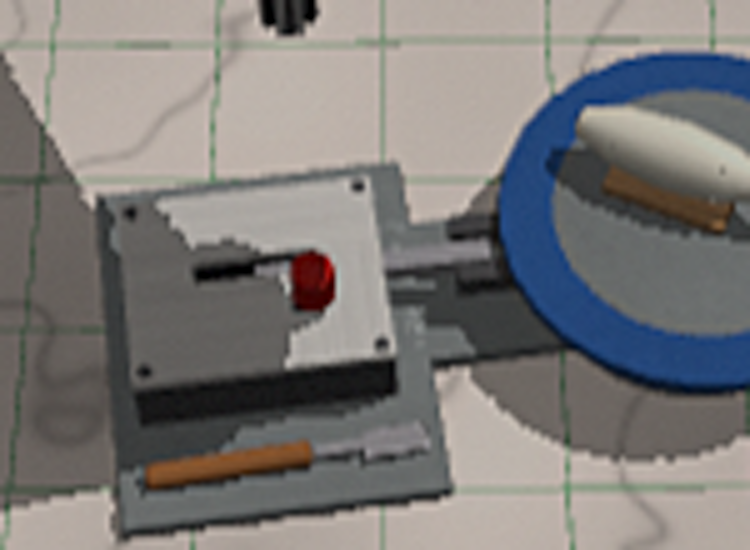

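The knob (313,281) is at the notch end, the wheel, fish and spatula are where they were, and the gripper is clear.

```bash
python3 -c "
from bench import order
print(order.sign_off())"
```

```text
the job is handed in; nothing more can be done
None
```

I pushed the red knob to the corner stop and then to the end of the notch, so the bolt should be locked home. The last picture shows the wheel, fish and spatula unmoved and the gripper clear, and I handed the job in at about 8 s; no verdict came back.

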